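# Crack open the desiccator box and hold it ajar

## Robot

A 7-joint arm with a two-finger parallel gripper is mounted at the origin on the work surface. World frame = base frame: x ahead of the robot, y to its left, z up, the work surface at z = 0. Lengths are in m, angles in rad, forces in N, time in s.
With the tool pointing down it reaches from about 0.35 to 0.9 m from the base axis. Payload 7.2 kg.
Tool frame: the origin (TCP) lies midway between the tips of the shut fingers; the grasp point (between the pads) lies 19 mm behind it; z points along the fingers, y is the line along which they close (so a half turn about z gives the same grasp; the last joint's range is limited). The gripper opens to 88 mm and grips with 3 to 60 N. Pads are 20 mm wide; open, the fingers measure 115 mm over their backs; the gripper's body (75 mm by 178 mm) begins 61 mm behind the grasp point.
Start: joints at [1.129, 0.411, -0.013, 1.596, 0.006, 1.134, -0.082], TCP at [0.228, -0.582, 0.223] pointing down, gripper open.
Joint ranges: [-2.95, 2.95], [-0.29, 1.99], [-1.47, 1.44], [0.14, 2.54], [-1.03, 4.17], [0.13, 1.85], [-2.86, 2.86]. Speed limits (rad/s): [2.39, 2.39, 3.01, 3.01, 3.14, 3.14, 3.14].

## Interface

Orientations are given as a 3x3 rotation matrix whose columns are the frame's x, y, z axes.
In Python, from rig import robot gives the robot as it stands.
- The arm moves only by the tool carry_out, never from a script. Its argument "steps" is a list of rows, each an object with "translation": the shift along the tool's x, y, z normalised to -1 to 1, where 1 is 0.04 m, a list of three; "dr": the turn, a rotation vector about the tool's x, y, z normalised to -1 to 1, where 1 is 5 degrees, a list of three. In form: [{"translation": [tx, ty, tz], "dr": [wx, wy, wz]}, ...]. A call has exactly 5 rows; each row shifts and turns the commanded pose from where the row before left it, along the tool's axes as they then stand; what a row does not reach is not made up. A row lasts 1/12 s, in which the tool goes at most 41.7 mm and 7.16 degrees, less where a joint would pass 70% of its speed; a pose out of reach is approached as far as the arm can. A call with a number of a shift or a turn outside -1 to 1 is refused whole. A call with a gripper value outside its range is refused whole. "gripper" is the closure, from 0 (fully open) to 1 (shut), set as the call begins (left out, the last holds). The fingers move at their own pace and stop on an object; "squeeze" is the grip in N (left out, the last holds). Time passes only in rows, so rows that do not move let the fingers close, or fill a call up. It gives the time, the measured TCP pose, the force, the opening and the grip force at its end, in the units of the state.
- robot.read_state(): the state, without advancing time (a new reading comes with each control period).
- robot.camera(name): name is "scene" or "side" or "wrist"; returns a dict with "color" (384x512x3 uint8, red, green, blue), "intrinsics" (3x3 intrinsics, pixels), "origin" and "orientation" of the camera in the world; the wrist camera has in their place "hand_eye" (4x4, takes a point from camera to tool coordinates, whose origin is the TCP and whose axes are the flange's). Camera axes: x right, y down, z forward; pixel columns grow to the right and rows downward; lengths in m; the calibration is good to about 2 mm. The wrist camera is an equidistant fisheye: a pixel r from the principal point sees the ray r / f radians off the axis. A picture is of the moment at which its call begins: read the wrist's pose just before it. There is no depth.
- robot.hand_in(): hands the job in; it is judged then, once.
Trained networks look in a picture, given as the dict that the camera call returned (one of the last four; its "shot" number tells which), for a name from the list of things; names that differ only in an ending like _2 or _b are one class to them, and where a whole thing is asked for, a point or a joint stands for the part that bears it (a point fixed in the world has none). Each returns a list of dicts, best first, with "confidence" (0 to 1); they miss things now and then, are a little off and sometimes report something else, mostly with a low value. They report only what shows in the picture. A call takes as long as a camera call. They do not tell look-alikes from the thing itself.
- robot.trace(thing, picture): "pixels" (384x512 bool, what is visible of it) and "uv" ([column, row] in pixels, amid what is visible of it).
The state is a dict: "clock": time; "joints": joint angles; "dq": joint speeds; "effort": joint torques, N m; "eef_pos": TCP position; "eef_rot": TCP orientation; "force": force on the tool from outside, world axes, zero at the start; "wrist_torque": the same for the moment, N m; "width": finger opening in m; "gripper_force": force on a finger pad.
Only numpy, scipy, OpenCV 4.12 (cv2) and the standard library are available. Lean on these libraries where they do the work, as an engineer would, in place of code of your own. Each camera call takes 0.05 s, during which the arm holds its last target. There are 200 camera calls.

## Task

A lab spatula has been left lying on the lid of the desiccator box: stand it in the empty white beaker, handle down and blade up, and let go of it. Then take the lid by its bar handle, pull it up until it breaks free from its sticky seal, without letting it fly off, and hold it level just above the box, about 25 mm up from shut, so that air can creep in. Finish while still holding the lid there, with everything else left where it stands.

Things in the scene. Friction and masses are not known exactly. Their poses are not given: they have to be found in the camera images.
- drybox: Desiccator box, fixed: clear plastic, 200 mm deep (x) by 250 wide (y), open rim 92 mm high, with a lift-off lid; latches undone. Origin: centre of its underside on the bench; x points from its front (robot side) to its back, y left, z up. A springy rubber sealing lip inside its two end walls grips the lid's plug.
- lid: The box's lid, loose: grey-framed clear plate 212 (x) by 262 mm (y), 14 thick, with a plug 14 mm deep under it, about 0.35 kg. Origin: centre of the plate's underside; shut, it lies on the rim, 92 mm above the bench, with its axes along the box's. The lip resists an upward pull with a peak of some 12 to 19 N (weight included) 1 to 4 mm up and lets go at about 7 mm; then only the weight is left.
- lid_handle (a point): Middle of the lid's bar handle: steel bar, 12 mm diameter, 84 mm between its two posts, along the lid's y through its centre, bar centre 34 mm above the lid's top (140 mm above the bench when shut). Free space round it: it can be pinched from above, one finger in front of and one behind the bar.
- spatula: Lab spatula, 200 mm, 50 g, lying on the lid behind the handle, roughly along the lid's y, blade to the left (+y). Black handle 120 mm long, 14 wide, 12 thick, its end rounded; steel shaft 6 mm thick, 34 long; flat steel blade 46 by 11 by 3. Origin: on its axis at mid-length, 6 mm above the lid. x runs along it to the blade (handle: x from -100 to +20 mm); lying flat, z is up.
- spatula_end (a point): Middle of the rounded end of the spatula's handle (the end that goes down), 100 mm from its origin on the x axis' negative side.
- beaker: Empty white plastic beaker, loose, standing upright on the bench to the left or right of the box: straight-sided, outer diameter 60 mm (63 at the rim), 78 mm high, wall 2.5 mm, inner diameter 55 mm, inner floor 4 mm above its underside, 160 g. Origin: centre of its underside; z up.
- reagent: Bystander: amber glass reagent bottle with a blue cap, 72 mm diameter, 165 mm high, on the other side of the box from the beaker. Origin: centre of its underside.
- flask: Bystander: conical glass flask, 72 mm wide, 108 mm high, behind the box. Origin: centre of its underside.
- marker: Bystander: lab marker, 130 mm long, 14 mm thick, lying in front of the box to the right. Origin: underside at mid-length.
- vial: Bystander: small amber vial with white cap, 22 mm diameter, 44 mm high, standing in front of the box to the left. Origin: centre of its underside.
- tape_roll: Bystander: roll of paper tape lying flat, 90 mm diameter, 19 mm high, behind the box to the left. Origin: centre of its underside.
- dish: Bystander: shallow aluminium weighing dish, 76 mm diameter, 18 mm high, behind the box to the right. Origin: centre of its underside.
Not all that is in view belongs to the job. Leave any blue or purple look-alike of the spatula alone.

How it is judged:
On the way, in this order (a step that is already met when the one before it is completed fails the run):
1. the spatula stands in the beaker, handle down, released and at rest, the lid still shut (angle between spatula's own x axis and vertical below 0.65 rad and horizontal distance between spatula_end and beaker below 0.03 m and z of spatula_end in the frame of beaker below 0.025 m and contact force between the fingers and spatula below 0.05 N and linear speed of spatula below 0.03 m/s and z of lid in the frame of drybox below 0.097 m), for 0.3 s.
2. the lid has broken free and the gripper alone carries it just above the box (z of lid in the frame of drybox between 0.107 and 0.132 m and contact force between the fingers and lid above 1 N and contact force between lid and drybox below 0.2 N), for 0.3 s.
At the end, for the whole second after the job is handed in: Fingers alone hold the lid still, 15 to 40 mm up from shut, level within 0.15 rad, within 30 mm of its place, touching no box; the spatula stands free and still in the upright beaker, blade up, leaning under 0.65 rad, its handle end within 30 mm of the beaker's axis and 25 mm of its underside (all of step 2 and angle between lid's own z axis and vertical below 0.15 rad and horizontal distance between lid and drybox below 0.03 m and linear speed of each of lid, spatula below 0.03 m/s and angle between spatula's own x axis and vertical below 0.65 rad and horizontal distance between spatula_end and beaker below 0.03 m and z of spatula_end in the frame of beaker below 0.025 m and contact force between the fingers and spatula below 0.05 N and angle between beaker's own z axis and vertical below 0.1 rad and height (world z) of beaker below 0.01 m); the arm keeps its last pose, push and grip.
It fails at once if the lid flies or is pulled up more than 70 mm (z of lid in the frame of drybox above 0.162 m).
It fails at once if the beaker is knocked over or shoved more than 50 mm (angle between beaker's own z axis and vertical above 0.6 rad or distance of beaker from where it was at the start of the episode above 0.05 m).
It fails at once if a bystander is moved more than 30 mm (distance of any of reagent, flask, marker, vial, tape_roll, dish from where it was at the start of the episode above 0.03 m).
It also fails if it takes over 51 s, if anything falls off the work surface, if the arm or the gripper's body presses on something with over 40 N, if the wrist force passes 120 N, or if a joint passes its speed limit or range.

## Working session

There is one attempt and no reset: what is moved stays moved. The work goes in short steps, Python scripts to look and compute and a tool call to move; the robot and the scene stay as the last step left them, time stands still between calls to the robot, and variables do not carry over. Pictures are saved under pics/ and viewed, at most 10 in all, crops included, and the job is handed in when it is done.

Besides the shell and the picture viewer there is one more tool, called after "Call:" by a JSON object that holds its "api" and its "payload". carry_out: Moves the arm, as the interface text tells. Its arguments: {"type":"object","properties":{"steps":{"type":"array","items":{"type":"object","properties":{"translation":{"type":"array","items":{"type":"number","minimum":-1,"maximum":1}},"dr":{"type":"array","items":{"type":"number","minimum":-1,"maximum":1}}}}},"gripper":{"type":"number"},"squeeze":{"type":"number"}},"required":["steps"]}

```bash
mkdir -p pics; ls; cat > h.py <<'E'
import numpy as np, cv2
from rig import robot
def save(p,n): cv2.imwrite('pics/'+n, p['color'][:,:,::-1])
def ray(p,uv):
    K=np.array(p['intrinsics']); d=np.linalg.inv(K)@[uv[0],uv[1],1]
    return np.array(p['origin']), np.array(p['orientation'])@d
def onz(p,uv,z):
    o,d=ray(p,uv); return o+d*(z-o[2])/d[2]
def tri(pa,ua,pb,ub):
    o1,d1=ray(pa,ua);o2,d2=ray(pb,ub);d1/=np.linalg.norm(d1);d2/=np.linalg.norm(d2)
    t=np.linalg.lstsq(np.c_[d1,-d2],o2-o1,rcond=None)[0]
    a=o1+t[0]*d1;b=o2+t[1]*d2
    return (a+b)/2,np.linalg.norm(a-b)
E
python3 - <<'E'
from h import *
np.set_printoptions(precision=3,suppress=True)
P={n:robot.camera(n) for n in('scene','side')}
for n,p in P.items():
    save(p,n+'.png'); print(n,p['origin'],p['orientation'][:,2] if hasattr(p['orientation'],'shape') else p['orientation'])
    for t in ['drybox','lid','lid_handle','spatula','spatula_end','beaker','reagent','flask','marker','vial','tape_roll','dish']:
        for r in robot.trace(t,p)[:3]:
            m=np.argwhere(r['pixels']);print(t,round(r['confidence'],2),np.round(r['uv']),m.min(0)[::-1],m.max(0)[::-1],len(m))
vis=np.hstack([P['scene']['color'],P['side']['color']])
cv2.imwrite('pics/both.png',cv2.resize(vis,(800,300))[:,:,::-1])
s=robot.read_state();print(s['eef_pos'],s['eef_rot'],s['width'],s['clock'])
E
```

```text
pics
scene [0.918 0.344 0.93 ] [-0.434 -0.359 -0.826]
drybox 0.62 [244. 243.] [195 212] [303 267] 1037
lid 0.7 [258. 203.] [190 157] [311 256] 6406
lid_handle 0.57 [253. 203.] [190 158] [310 255] 6474
spatula 0.77 [396. 235.] [392 200] [398 257] 260
spatula 0.61 [227. 212.] [208 197] [267 232] 274
spatula 0.51 [242. 114.] [228  95] [259 127] 199
spatula_end 0.83 [392. 232.] [392 199] [398 258] 286
spatula_end 0.75 [234. 209.] [207 196] [269 233] 318
spatula_end 0.63 [236. 118.] [228  97] [257 127] 122
beaker 0.67 [295. 309.] [268 301] [302 339] 354
beaker 0.63 [343. 286.] [331 266] [360 299] 753
reagent 0.75 [188. 141.] [174 118] [199 163] 832
reagent 0.73 [221. 152.] [207 145] [242 159] 144
flask 0.66 [189. 143.] [174 118] [199 163] 831
flask 0.56 [172. 268.] [159 250] [186 283] 668
marker 0.68 [226. 154.] [207 144] [242 159] 150
dish 0.75 [131. 203.] [117 192] [142 214] 461
side [0.089 0.616 0.665] [ 0.452 -0.663 -0.597]
drybox 0.72 [236. 247.] [180 195] [298 272] 2709
lid 0.78 [245. 207.] [180 163] [303 247] 6005
lid_handle 0.84 [246. 206.] [180 163] [302 247] 5962
spatula 0.85 [403. 210.] [375 203] [446 227] 308
spatula 0.69 [203. 383.] [187 376] [235 383] 231
spatula 0.58 [226. 184.] [204 167] [247 207] 302
spatula_end 0.74 [400. 212.] [374 202] [447 228] 329
spatula_end 0.71 [227. 183.] [203 167] [246 208] 316
spatula_end 0.67 [204. 381.] [188 378] [233 383] 198
beaker 0.8 [150. 298.] [133 273] [168 322] 1346
reagent 0.73 [321. 161.] [309 131] [336 187] 1107
flask 0.88 [188. 176.] [178 151] [200 190] 602
marker 0.46 [335. 199.] [320 190] [351 217] 170
vial 0.6 [248. 307.] [242 294] [252 316] 224
tape_roll 0.91 [130. 259.] [107 238] [145 269] 532
dish 0.5 [254. 151.] [242 146] [264 159] 241
[ 0.228 -0.582  0.223] [[ 0.931  0.365  0.   ]
 [ 0.365 -0.931 -0.   ]
 [ 0.     0.    -1.   ]] 0.08777760071346617 1.3
```

View pics/scene.png

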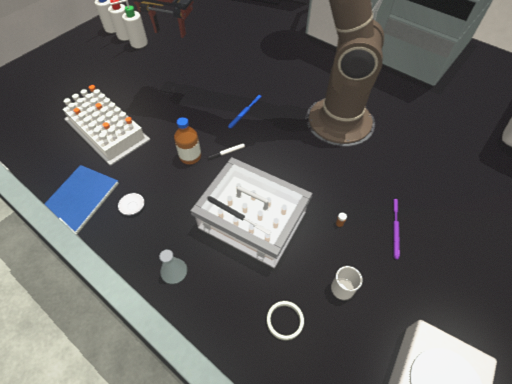

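View pics/side.png

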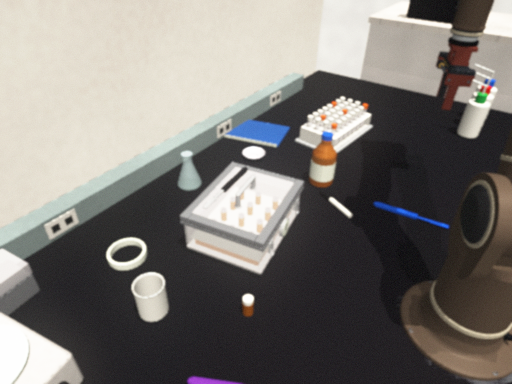

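Both views show the same candidates. In scene the spatula look-alikes are blue at (243,112) and purple at (396,230), and the black-handled one on the lid is at (235,210), which matches the description. The beaker is at (346,283), not the tape roll at (286,320). I'll check the choice in a crop and measure.

```bash
python3 - <<'E'
from h import *
np.set_printoptions(precision=4,suppress=True)
out=[]
P={n:robot.camera(n) for n in('scene','side')}
for n,p in P.items():
    print(n)
    for r in robot.trace('spatula',p):
        if 180<r['uv'][0]<280 and 160<r['uv'][1]<240:
            m=np.argwhere(r['pixels'])[:,::-1].astype(float)
            w=np.array([onz(p,u,.112)[:2] for u in m]); c=w.mean(0); d=np.linalg.svd(w-c)[2][0]; d*=np.sign(d[1]); t=(w-c)@d
            print('spat',c,d,np.degrees(np.arctan2(d[1],d[0])),c+d*t.min(),c+d*t.max(),t.max()-t.min())
    for r in robot.trace('lid',p)[:1]:
        m=r['pixels'].astype(np.uint8); cs=cv2.findContours(m,0,2)[0]; c=max(cs,key=cv2.contourArea)
        pts=np.array([onz(p,u,.106)[:2] for u in cv2.convexHull(c)[:,0].astype(float)],np.float32)
        print('lid',cv2.minAreaRect(pts*1000))
    for r in robot.trace('beaker',p):
        m=r['pixels'].astype(np.uint8); x=np.argwhere(m)[:,::-1]
        print('beaker',r['uv'],x.min(0),x.max(0))
        top=cv2.fitEllipse
    for t in ('reagent','vial','tape_roll','flask'):
        for r in robot.trace(t,p)[:1]: print(t,onz(p,r['uv'],.03 if t!='reagent' else .08)[:2])
    (x0,y0)=(185,150) if n=='scene' else (170,155)
    out.append(cv2.resize(p['color'][y0:y0+125,x0:x0+140],None,fx=2.8,fy=2.8,interpolation=cv2.INTER_CUBIC))
    (x0,y0)=(300,250) if n=='scene' else (110,255)
    out.append(cv2.resize(p['color'][y0:y0+70,x0:x0+80],(392,240),interpolation=cv2.INTER_CUBIC))
cv2.imwrite('pics/crop1.png',np.vstack([np.hstack(out[0::2]),np.hstack(out[1::2])])[:,:,::-1])
E
```

```text
scene
spat [ 0.5806 -0.0033] [-0.105   0.9945] 96.02437985826617 [ 0.5893 -0.0854] [0.569  0.1068] 0.1932144567873358
lid ((522.6119995117188, 14.528656005859375), (216.01202392578125, 263.96697998046875), 9.701742172241211)
beaker [343.7, 281.5] [331 266] [360 298]
reagent [ 0.569  -0.0245]
vial [0.3716 0.2167]
tape_roll [0.7054 0.2967]
flask [ 0.7801 -0.0523]
side
spat [0.5823 0.0077] [-0.1121  0.9937] 96.4363564306459 [ 0.5932 -0.0891] [0.5709 0.1092] 0.19959494730130986
lid ((518.22705078125, 18.883224487304688), (216.75662231445312, 275.01080322265625), 9.631196975708008)
beaker [149.1, 295.1] [132 273] [167 321]
reagent [ 0.447  -0.2756]
vial [0.3626 0.2319]
tape_roll [0.66   0.2779]
flask [ 0.7793 -0.048 ]
```

View pics/crop1.png

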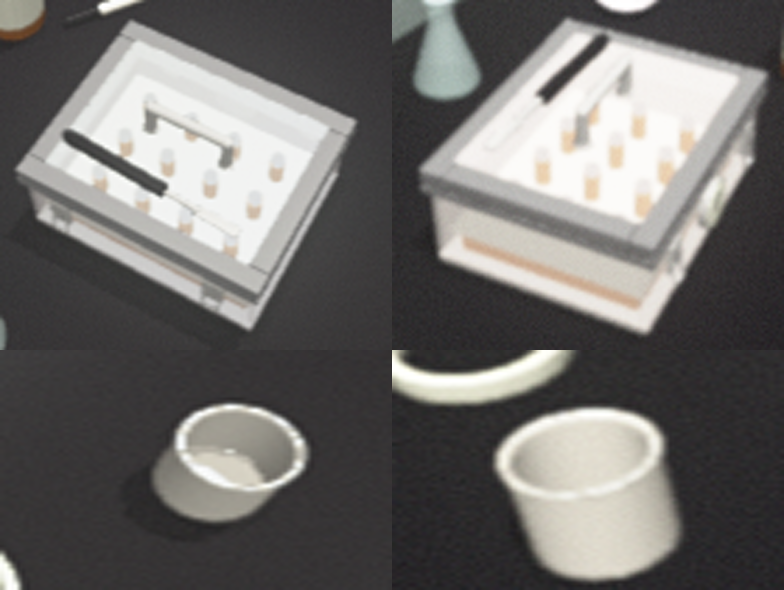

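The crop confirms the spatula: black handle toward the right/back, steel blade to the left, lying behind the bar handle, and the beaker is empty. Next I'll triangulate the beaker rim, bar and reagent, then plan the first move.

```bash
cat >> h.py <<'E'
from scipy.spatial.transform import Rotation as Ro
def delta(p,R):
    """tool-frame shift (units of 40 mm) and turn (units of 5 deg) to target"""
    s=robot.read_state(); E=np.array(s['eef_rot']); 
    return np.round(E.T@(np.array(p)-s['eef_pos'])/.04,2), np.round(np.degrees(Ro.from_matrix(E.T@R).as_rotvec())/5,2)
def downR(yaz):
    a=np.radians(yaz); y=np.array([np.cos(a),np.sin(a),0]); z=np.array([0,0,-1.]); return np.c_[np.cross(y,z),y,z]
E
python3 - <<'E'
from h import *
np.set_printoptions(precision=4,suppress=True)
P={n:robot.camera(n) for n in('scene','side')}
a,b=P['scene'],P['side']
print('beaker rim',tri(a,(349,278),b,(148.6,285.2)), onz(a,(349,278),.078),onz(b,(148.6,285.2),.078))
print('bar ends scene',onz(a,(185+148/2.8,150+101/2.8),.140),onz(a,(185+238/2.8,150+140/2.8),.140))
print('bar ends side',onz(b,(170+(580-392)/2.8,155+105/2.8),.140),onz(b,(170+(630-392)/2.8,155+63/2.8),.140))
print('reagent cap',tri(a,(182,122),b,(327,134)))
print('vial cap',tri(a,(342,214),b,(248,297)))
print(delta([.582,.01,.30],downR(6.2)))
E
```

```text
beaker rim (array([0.5284, 0.3286, 0.0776]), np.float64(0.0001449125437016247)) [0.5286 0.3287 0.078 ] [0.5281 0.3287 0.078 ]
bar ends scene [ 0.5227 -0.0322  0.14  ] [0.5035 0.0618 0.14  ]
bar ends side [0.5207 0.048  0.14  ] [ 0.5225 -0.0285  0.14  ]
reagent cap (array([ 0.4624, -0.3008,  0.164 ]), np.float64(0.002226144369772838))
vial cap (array([0.3656, 0.2181, 0.0492]), np.float64(0.0032009230320163354))
(array([ 13.64, -10.55,  -1.93]), array([  0.  ,   0.  , -14.96]))
```

```bash
cat >> h.py <<'E'
def plan(p,R,n):
    s=robot.read_state(); E=np.array(s['eef_rot']); dp=(np.array(p)-s['eef_pos'])/n/.04
    w=Ro.from_matrix(E.T@R).as_rotvec(); 
    for k in range(n):
        Rk=E@Ro.from_rotvec(w*k/n).as_matrix()
        print(k,np.round(Rk.T@dp,2)+0., np.round(np.degrees(w/n)/5,2)+0.)
E
python3 - <<'E'
from h import *
plan([.582,.01,.30],downR(6.2),20)
E
```

```text
0 [ 0.68 -0.53 -0.1 ] [ 0.    0.   -0.75]
1 [ 0.71 -0.48 -0.1 ] [ 0.    0.   -0.75]
2 [ 0.74 -0.43 -0.1 ] [ 0.    0.   -0.75]
3 [ 0.77 -0.38 -0.1 ] [ 0.    0.   -0.75]
4 [ 0.79 -0.33 -0.1 ] [ 0.    0.   -0.75]
5 [ 0.81 -0.28 -0.1 ] [ 0.    0.   -0.75]
6 [ 0.83 -0.23 -0.1 ] [ 0.    0.   -0.75]
7 [ 0.84 -0.17 -0.1 ] [ 0.    0.   -0.75]
8 [ 0.85 -0.12 -0.1 ] [ 0.    0.   -0.75]
9 [ 0.86 -0.06 -0.1 ] [ 0.    0.   -0.75]
10 [ 0.86  0.   -0.1 ] [ 0.    0.   -0.75]
11 [ 0.86  0.05 -0.1 ] [ 0.    0.   -0.75]
12 [ 0.86  0.11 -0.1 ] [ 0.    0.   -0.75]
13 [ 0.85  0.16 -0.1 ] [ 0.    0.   -0.75]
14 [ 0.83  0.22 -0.1 ] [ 0.    0.   -0.75]
15 [ 0.82  0.27 -0.1 ] [ 0.    0.   -0.75]
16 [ 0.8   0.32 -0.1 ] [ 0.    0.   -0.75]
17 [ 0.78  0.38 -0.1 ] [ 0.    0.   -0.75]
18 [ 0.75  0.43 -0.1 ] [ 0.    0.   -0.75]
19 [ 0.72  0.47 -0.1 ] [ 0.    0.   -0.75]
```

Call:
{"api": "carry_out", "payload": {"steps": [{"translation": [0.68, -0.53, -0.3], "dr": [0, 0, -0.75]}, {"translation": [0.71, -0.48, -0.3], "dr": [0, 0, -0.75]}, {"translation": [0.74, -0.43, -0.3], "dr": [0, 0, -0.75]}, {"translation": [0.77, -0.38, -0.3], "dr": [0, 0, -0.75]}, {"translation": [0.79, -0.33, -0.3], "dr": [0, 0, -0.75]}], "gripper": 0.5, "squeeze": 20}}

```text
clock: 2.62
eef_pos: [0.3168, -0.4331, 0.2833]
eef_rot: [[0.762, 0.647, 0.0], [0.647, -0.762, -0.0], [-0.0, 0.0, -1.0]]
force: [1.4, -0.2, -0.3]
width: 0.0584
gripper_force: 0.0
```

Call:
{"api": "carry_out", "payload": {"steps": [{"translation": [0.81, -0.28, -0.09], "dr": [0, 0, -0.75]}, {"translation": [0.83, -0.23, -0.09], "dr": [0, 0, -0.75]}, {"translation": [0.84, -0.17, -0.09], "dr": [0, 0, -0.75]}, {"translation": [0.85, -0.12, -0.09], "dr": [0, 0, -0.75]}, {"translation": [0.86, -0.06, -0.09], "dr": [0, 0, -0.75]}]}}

```text
clock: 3.03
eef_pos: [0.4046, -0.2853, 0.3012]
eef_rot: [[0.514, 0.858, 0.0], [0.858, -0.514, -0.001], [-0.0, 0.001, -1.0]]
force: [0.8, 0.7, -0.2]
width: 0.0441
gripper_force: 0.0
```

Call:
{"api": "carry_out", "payload": {"steps": [{"translation": [0.86, 0, 0], "dr": [0, 0, -0.75]}, {"translation": [0.86, 0.05, 0], "dr": [0, 0, -0.75]}, {"translation": [0.86, 0.11, 0], "dr": [0, 0, -0.75]}, {"translation": [0.85, 0.16, 0], "dr": [0, 0, -0.75]}, {"translation": [0.83, 0.22, 0], "dr": [0, 0, -0.75]}]}}

```text
clock: 3.45
eef_pos: [0.493, -0.1371, 0.301]
eef_rot: [[0.211, 0.978, 0.001], [0.978, -0.211, -0.0], [-0.0, 0.001, -1.0]]
force: [0.8, -0.4, -0.8]
width: 0.0441
gripper_force: 0.0
```

Call:
{"api": "carry_out", "payload": {"steps": [{"translation": [0.82, 0.27, 0], "dr": [0, 0, -0.75]}, {"translation": [0.8, 0.32, 0], "dr": [0, 0, -0.75]}, {"translation": [0.78, 0.38, 0], "dr": [0, 0, -0.75]}, {"translation": [0.75, 0.43, 0], "dr": [0, 0, -0.75]}, {"translation": [0.72, 0.47, 0], "dr": [0, 0, -0.75]}]}}

```text
clock: 3.87
eef_pos: [0.581, 0.0113, 0.3008]
eef_rot: [[-0.115, 0.993, 0.0], [0.993, 0.115, -0.0], [-0.0, 0.0, -1.0]]
force: [-0.1, -0.1, 0.2]
width: 0.0436
gripper_force: 0.0
```

```bash
cat >> h.py <<'E'
def wray(p,s,uv):
    K=np.array(p['intrinsics']);x=(uv[0]-K[0,2]);y=(uv[1]-K[1,2]);r=np.hypot(x,y)/K[0,0];ph=np.arctan2(y,x)
    d=np.array([np.sin(r)*np.cos(ph),np.sin(r)*np.sin(ph),np.cos(r)])
    H=np.array(p['hand_eye']);E=np.array(s['eef_rot'])
    return np.array(s['eef_pos'])+E@H[:3,3], E@(H[:3,:3]@d)
def wonz(p,s,uv,z):
    o,d=wray(p,s,uv); return o+d*(z-o[2])/d[2]
def axis2(w):
    c=w.mean(0); d=np.linalg.svd(w-c)[2][0]; d=d*np.sign(d[1]); t=(w-c)@d
    return 'az %.1f'%np.degrees(np.arctan2(d[1],d[0])),c+d*t.min(),c+d*t.max(),c+d*(t.min()+t.max())/2,t.max()-t.min()
E
python3 - <<'E'
from h import *
np.set_printoptions(precision=4,suppress=True)
s=robot.read_state();p=robot.camera('wrist');save(p,'w1.png');print(s['eef_pos'],s['eef_rot'],s['width'],s['clock'],s['joints'])
for t,z in(('spatula',.112),('lid_handle',.14),('lid',.106)):
    for r in robot.trace(t,p)[:3]:
        m=np.argwhere(r['pixels'])[:,::-1].astype(float); w=np.array([wonz(p,s,u,z)[:2] for u in m[::3]])
        print(t,r['confidence'],r['uv'],len(m),axis2(w))
        if t=='lid': print(cv2.minAreaRect((w*1000).astype(np.float32)))
E
```

```text
[0.581  0.0113 0.3008] [[-0.1145  0.9934  0.0004]
 [ 0.9934  0.1145 -0.0002]
 [-0.0003  0.0004 -1.    ]] 0.043594805038576656 3.8667 [ 0.339   0.3384 -0.5828  1.5674  0.1915  1.2929 -0.1556]
spatula 0.89 [258.2, 176.3] 1555 ('az 96.0', array([ 0.5893, -0.0852]), array([0.5687, 0.1131]), array([0.579 , 0.0139]), np.float64(0.1993337593712789))
lid_handle 0.94 [210.8, 147.4] 30217 ('az 97.7', array([ 0.543 , -0.0974]), array([0.5107, 0.1423]), array([0.5269, 0.0225]), np.float64(0.24187987028794716))
lid 0.85 [209.0, 151.5] 29915 ('az 96.6', array([ 0.5373, -0.1203]), array([0.5062, 0.1484]), array([0.5218, 0.0141]), np.float64(0.2704431806374338))
((520.9517822265625, 14.559219360351562), (211.7457733154297, 262.31964111328125), 9.462485313415527)
```

View pics/w1.png

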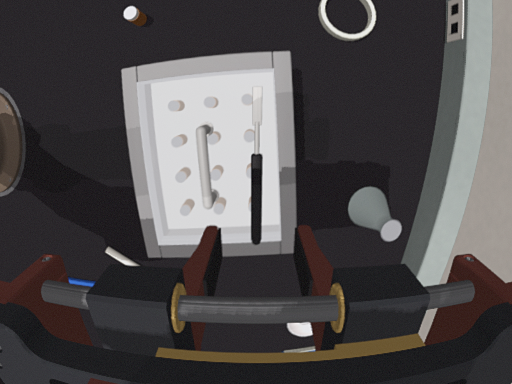

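The wrist view shows the spatula from handle end (256,242) to blade tip (258,86). Its length measures 199 mm and the lid 212x262, so the measurements hold.

```bash
cat >> h.py <<'E'
def tiltR(xaz,th):
    "tool x heading xaz (deg) , z down tipped th deg towards x heading"
    return downR(xaz-90)@Ro.from_rotvec([0,np.radians(th),0]).as_matrix()
E
python3 - <<'E'
from h import *
p=robot.camera('wrist');print(np.round(p['hand_eye'],3))
plan([.5782,.0219,.16],tiltR(96.1,-20),5)
E
```

```text
[[-0.    -0.956 -0.293  0.08 ]
 [ 1.    -0.001  0.     0.   ]
 [-0.    -0.293  0.956 -0.162]
 [ 0.     0.     0.     1.   ]]
0 [0.06 0.   0.7 ] [ 0.   -0.8   0.01]
1 [0.11 0.   0.7 ] [ 0.   -0.8   0.01]
2 [0.16 0.   0.69] [ 0.   -0.8   0.01]
3 [0.21 0.   0.67] [ 0.   -0.8   0.01]
4 [0.25 0.   0.66] [ 0.   -0.8   0.01]
```

Call:
{"api": "carry_out", "payload": {"steps": [{"translation": [0.06, 0, 0.7], "dr": [0, -0.8, 0]}, {"translation": [0.11, 0, 0.7], "dr": [0, -0.8, 0]}, {"translation": [0.16, 0, 0.69], "dr": [0, -0.8, 0]}, {"translation": [0.21, 0, 0.67], "dr": [0, -0.8, 0]}, {"translation": [0.25, 0, 0.66], "dr": [0, -0.8, 0]}]}}

```text
clock: 4.53
eef_pos: [0.5791, 0.0199, 0.1601]
eef_rot: [[-0.101, 0.994, 0.04], [0.933, 0.109, -0.344], [-0.346, 0.003, -0.938]]
force: [0.7, 1.0, 0.5]
width: 0.0434
gripper_force: 0.0
```

```bash
python3 - <<'E'
from h import *
np.set_printoptions(precision=4,suppress=True)
s=robot.read_state();p=robot.camera('wrist');save(p,'w2.png');print(s['eef_pos'],s['force'])
for r in robot.trace('spatula',p)[:2]:
    m=np.argwhere(r['pixels'])[:,::-1].astype(float); w=np.array([wonz(p,s,u,.112)[:2] for u in m[::3]])
    print(r['confidence'],r['uv'],len(m),axis2(w))
plan([.5782,.0219,.111],tiltR(96.1,-20),5)
E
```

```text
[0.5791 0.0199 0.1601] [0.6833 1.04   0.4513]
0.88 [256.0, 181.7] 3329 ('az 96.1', array([ 0.5897, -0.0861]), array([0.5686, 0.1124]), array([0.5791, 0.0132]), np.float64(0.1995933384677448))
0 [0.07 0.01 0.21] [-0.01  0.    0.03]
1 [0.07 0.01 0.21] [-0.01  0.    0.03]
2 [0.07 0.01 0.21] [-0.01  0.    0.03]
3 [0.07 0.01 0.21] [-0.01  0.    0.03]
4 [0.07 0.01 0.21] [-0.01  0.    0.03]
```

View pics/w2.png

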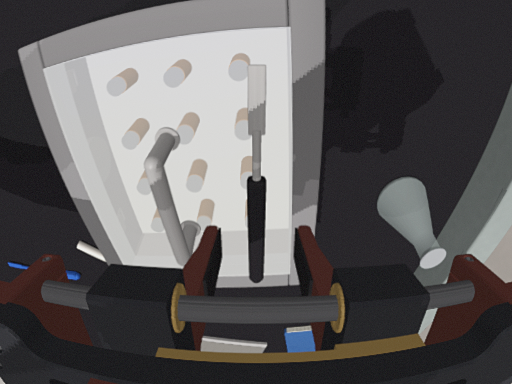

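The spatula lies centred between the fingers (column 257), and the bar (155–190) is outside the front finger. Descending.

Call:
{"api": "carry_out", "payload": {"steps": [{"translation": [0.1, 0.01, 0.25], "dr": [0, 0, 0.03]}, {"translation": [0.1, 0.01, 0.25], "dr": [0, 0, 0.03]}, {"translation": [0.08, 0.01, 0.22], "dr": [0, 0, 0.03]}, {"translation": [0.06, 0.01, 0.18], "dr": [0, 0, 0.03]}, {"translation": [0.03, 0, 0.1], "dr": [0, 0, 0.03]}]}}

```text
clock: 5.05
eef_pos: [0.5807, 0.0211, 0.117]
eef_rot: [[-0.089, 0.995, 0.038], [0.936, 0.097, -0.34], [-0.342, 0.005, -0.94]]
force: [0.2, -0.2, -0.2]
width: 0.0439
gripper_force: 0.0
```

```bash
python3 - <<'E'
from h import *
s=robot.read_state();print(s['eef_pos'],s['force'],s['width'])
print(delta([.5782,.0219,.111],tiltR(96.1,-20)))
E
```

```text
[0.58072909 0.02105066 0.11700102] [ 0.24893771 -0.24853106 -0.19683167] 0.04393230560001179
(array([ 0.08, -0.06,  0.13]), array([ 0.01, -0.  , -0.12]))
```

Call:
{"api": "carry_out", "payload": {"steps": [{"translation": [0.04, -0.03, 0.07], "dr": [0, 0, -0.06]}, {"translation": [0.04, -0.03, 0.06], "dr": [0, 0, -0.06]}, {"translation": [0, 0, 0], "dr": [0, 0, 0]}, {"translation": [0, 0, 0], "dr": [0, 0, 0]}, {"translation": [0, 0, 0], "dr": [0, 0, 0]}]}}

```text
clock: 5.47
eef_pos: [0.5783, 0.0237, 0.1118]
eef_rot: [[-0.102, 0.994, 0.039], [0.934, 0.11, -0.34], [-0.342, 0.001, -0.94]]
force: [-0.2, -0.1, -0.0]
width: 0.0436
gripper_force: 0.0
```

Call:
{"api": "carry_out", "payload": {"steps": [{"translation": [0, 0, 0], "dr": [0, 0, 0]}, {"translation": [0, 0, 0], "dr": [0, 0, 0]}, {"translation": [0, 0, 0], "dr": [0, 0, 0]}, {"translation": [0, 0, 0], "dr": [0, 0, 0]}, {"translation": [0, 0, 0], "dr": [0, 0, 0]}], "gripper": 1, "squeeze": 25}}

```text
clock: 5.88
eef_pos: [0.5781, 0.0235, 0.1115]
eef_rot: [[-0.102, 0.994, 0.038], [0.934, 0.109, -0.34], [-0.342, 0.001, -0.94]]
force: [-0.8, 0.7, 0.0]
width: 0.0139
gripper_force: 0.5
```

Call:
{"api": "carry_out", "payload": {"steps": [{"translation": [0, 0, 0], "dr": [0, 0, 0]}, {"translation": [0, 0, 0], "dr": [0, 0, 0]}, {"translation": [0, 0, 0], "dr": [0, 0, 0]}, {"translation": [0, 0, 0], "dr": [0, 0, 0]}, {"translation": [0, 0, 0], "dr": [0, 0, 0]}]}}

```text
clock: 6.3
eef_pos: [0.5781, 0.0235, 0.1115]
eef_rot: [[-0.102, 0.994, 0.038], [0.934, 0.109, -0.34], [-0.342, 0.001, -0.94]]
force: [0.4, 0.0, 1.1]
width: 0.0138
gripper_force: 25.0
```

Gripped: width is 13.8 mm against the 14 mm handle. Lift, and plan the swing to above the beaker.

Call:
{"api": "carry_out", "payload": {"steps": [{"translation": [-0.1, 0, -0.28], "dr": [0, 0, 0]}, {"translation": [-0.3, 0, -0.8], "dr": [0, 0, 0]}, {"translation": [-0.34, 0, -0.94], "dr": [0, 0, 0]}, {"translation": [-0.34, 0, -0.94], "dr": [0, 0, 0]}, {"translation": [-0.3, 0, -0.8], "dr": [0, 0, 0]}]}}

```text
clock: 6.72
eef_pos: [0.5779, 0.0235, 0.2751]
eef_rot: [[-0.103, 0.994, 0.04], [0.934, 0.11, -0.339], [-0.341, 0.002, -0.94]]
force: [0.9, 0.3, -0.8]
width: 0.0139
gripper_force: 25.0
```

```bash
cat >> h.py <<'E'
R0=np.array([[-0.102,0.994,0.038],[0.934,0.109,-0.34],[-0.342,0.001,-0.94]]); R0=Ro.from_matrix(R0).as_matrix()
sx=np.array([np.cos(np.radians(96.05)),np.sin(np.radians(96.05)),0])
S=R0.T@sx   # spatula axis in tool
BK=np.array([.5284,.3287,0])
def tgt(xaz,th,off,zend,up=0):
    R=tiltR(xaz,th); s=R@S; h=np.array([np.cos(np.radians(xaz)),np.sin(np.radians(xaz)),0])
    return BK+off*h+[0,0,zend]+s*(.110+up), R, s
E
python3 - <<'E'
from h import *
s=robot.read_state();print(s['eef_pos'],s['width'],s['force'],S)
p,R,sp=tgt(35,48,-.014,.01,.10);print(p,sp)
plan(p,R,20)
E
```

```text
[0.57787211 0.02351978 0.27511479] 0.01388365282498557 [ 0.94222251  0.34651423 -0.81243655] [ 0.9396854   0.00355442 -0.34202152]
[0.58179955 0.36517954 0.20470768] [0.30889369 0.21195055 0.92717941]
0 [ 0.43  0.05 -0.06] [-0.16  0.61  0.63]
1 [ 0.43  0.03 -0.04] [-0.16  0.61  0.63]
2 [ 0.44  0.01 -0.02] [-0.16  0.61  0.63]
3 [ 0.44 -0.02  0.01] [-0.16  0.61  0.63]
4 [ 0.43 -0.04  0.03] [-0.16  0.61  0.63]
5 [ 0.43 -0.07  0.05] [-0.16  0.61  0.63]
6 [ 0.42 -0.09  0.07] [-0.16  0.61  0.63]
7 [ 0.41 -0.11  0.1 ] [-0.16  0.61  0.63]
8 [ 0.4  -0.14  0.11] [-0.16  0.61  0.63]
9 [ 0.38 -0.16  0.13] [-0.16  0.61  0.63]
10 [ 0.37 -0.18  0.15] [-0.16  0.61  0.63]
11 [ 0.35 -0.21  0.17] [-0.16  0.61  0.63]
12 [ 0.32 -0.23  0.18] [-0.16  0.61  0.63]
13 [ 0.3  -0.25  0.2 ] [-0.16  0.61  0.63]
14 [ 0.28 -0.26  0.21] [-0.16  0.61  0.63]
15 [ 0.25 -0.28  0.22] [-0.16  0.61  0.63]
16 [ 0.22 -0.3   0.23] [-0.16  0.61  0.63]
17 [ 0.19 -0.31  0.23] [-0.16  0.61  0.63]
18 [ 0.16 -0.33  0.24] [-0.16  0.61  0.63]
19 [ 0.13 -0.34  0.24] [-0.16  0.61  0.63]
```

Call:
{"api": "carry_out", "payload": {"steps": [{"translation": [0.43, 0.05, -0.06], "dr": [-0.16, 0.61, 0.63]}, {"translation": [0.43, 0.03, -0.04], "dr": [-0.16, 0.61, 0.63]}, {"translation": [0.44, 0.01, -0.02], "dr": [-0.16, 0.61, 0.63]}, {"translation": [0.44, -0.02, 0.01], "dr": [-0.16, 0.61, 0.63]}, {"translation": [0.43, -0.04, 0.03], "dr": [-0.16, 0.61, 0.63]}]}}

```text
clock: 7.13
eef_pos: [0.5793, 0.1096, 0.2551]
eef_rot: [[0.154, 0.981, 0.117], [0.986, -0.146, -0.08], [-0.061, 0.127, -0.99]]
force: [0.6, 0.0, -0.4]
width: 0.0135
gripper_force: 25.0
```

Call:
{"api": "carry_out", "payload": {"steps": [{"translation": [0.43, -0.07, 0.05], "dr": [-0.16, 0.61, 0.63]}, {"translation": [0.42, -0.09, 0.07], "dr": [-0.16, 0.61, 0.63]}, {"translation": [0.41, -0.11, 0.1], "dr": [-0.16, 0.61, 0.63]}, {"translation": [0.4, -0.14, 0.11], "dr": [-0.16, 0.61, 0.63]}, {"translation": [0.38, -0.16, 0.13], "dr": [-0.16, 0.61, 0.63]}]}}

```text
clock: 7.55
eef_pos: [0.5805, 0.1948, 0.2378]
eef_rot: [[0.366, 0.896, 0.253], [0.899, -0.411, 0.155], [0.242, 0.171, -0.955]]
force: [-0.2, -0.0, -1.2]
width: 0.0138
gripper_force: 25.0
```

Call:
{"api": "carry_out", "payload": {"steps": [{"translation": [0.37, -0.18, 0.15], "dr": [-0.16, 0.61, 0.63]}, {"translation": [0.35, -0.21, 0.17], "dr": [-0.16, 0.61, 0.63]}, {"translation": [0.32, -0.23, 0.18], "dr": [-0.16, 0.61, 0.63]}, {"translation": [0.3, -0.25, 0.2], "dr": [-0.16, 0.61, 0.63]}, {"translation": [0.28, -0.26, 0.21], "dr": [-0.16, 0.61, 0.63]}]}}

```text
clock: 7.97
eef_pos: [0.5818, 0.2802, 0.2199]
eef_rot: [[0.503, 0.751, 0.428], [0.686, -0.648, 0.331], [0.526, 0.127, -0.841]]
force: [-0.4, 0.5, -0.2]
width: 0.0138
gripper_force: 25.0
```

```bash
python3 - <<'E'
from h import *
s=robot.read_state();print(s['eef_pos'],s['width'],np.round(s['joints'],2))
p,R,sp=tgt(35,48,-.014,.01,.10)
plan(p,R,5)
E
```

```text
[0.581765   0.28016282 0.21994482] 0.013772060528787834 [ 0.01  0.24 -0.54  2.03  0.1   0.34 -1.25]
0 [ 0.25 -0.29  0.2 ] [-0.14  0.6   0.62]
1 [ 0.22 -0.3   0.21] [-0.14  0.6   0.62]
2 [ 0.2  -0.31  0.22] [-0.14  0.6   0.62]
3 [ 0.17 -0.33  0.23] [-0.14  0.6   0.62]
4 [ 0.14 -0.34  0.23] [-0.14  0.6   0.62]
```

q6 is getting near its limit at this heading, so I'll tip more sideways (heading 75°) instead of radially.

```bash
python3 - <<'E'
from h import *
p,R,sp=tgt(75,47,-.014,.01,.10);print(p,sp)
plan(p,R,10)
E
```

```text
[0.54673422 0.39424028 0.20330511] [0.10456043 0.37649161 0.92050051]
0 [ 0.13 -0.26  0.09] [ 0.44  0.33 -0.31]
1 [ 0.13 -0.25  0.11] [ 0.44  0.33 -0.31]
2 [ 0.14 -0.24  0.12] [ 0.44  0.33 -0.31]
3 [ 0.14 -0.23  0.13] [ 0.44  0.33 -0.31]
4 [ 0.14 -0.22  0.14] [ 0.44  0.33 -0.31]
5 [ 0.14 -0.21  0.16] [ 0.44  0.33 -0.31]
6 [ 0.14 -0.2   0.17] [ 0.44  0.33 -0.31]
7 [ 0.14 -0.19  0.18] [ 0.44  0.33 -0.31]
8 [ 0.14 -0.18  0.19] [ 0.44  0.33 -0.31]
9 [ 0.14 -0.17  0.2 ] [ 0.44  0.33 -0.31]
```

Call:
{"api": "carry_out", "payload": {"steps": [{"translation": [0.13, -0.26, 0.09], "dr": [0.44, 0.33, -0.31]}, {"translation": [0.13, -0.25, 0.11], "dr": [0.44, 0.33, -0.31]}, {"translation": [0.14, -0.24, 0.12], "dr": [0.44, 0.33, -0.31]}, {"translation": [0.14, -0.23, 0.13], "dr": [0.44, 0.33, -0.31]}, {"translation": [0.14, -0.22, 0.14], "dr": [0.44, 0.33, -0.31]}]}}

```text
clock: 8.38
eef_pos: [0.5638, 0.3373, 0.2117]
eef_rot: [[0.333, 0.884, 0.329], [0.702, -0.465, 0.539], [0.63, 0.051, -0.775]]
force: [0.2, 0.0, -1.6]
width: 0.0134
gripper_force: 25.0
```

Call:
{"api": "carry_out", "payload": {"steps": [{"translation": [0.14, -0.21, 0.16], "dr": [0.44, 0.33, -0.31]}, {"translation": [0.14, -0.2, 0.17], "dr": [0.44, 0.33, -0.31]}, {"translation": [0.14, -0.19, 0.18], "dr": [0.44, 0.33, -0.31]}, {"translation": [0.14, -0.18, 0.19], "dr": [0.44, 0.33, -0.31]}, {"translation": [0.14, -0.17, 0.2], "dr": [0.44, 0.33, -0.31]}]}}

```text
clock: 8.8
eef_pos: [0.5468, 0.3927, 0.2022]
eef_rot: [[0.171, 0.967, 0.187], [0.66, -0.253, 0.707], [0.731, 0.002, -0.682]]
force: [0.5, -0.0, -1.1]
width: 0.0137
gripper_force: 25.0
```

```bash
python3 - <<'E'
from h import *
np.set_printoptions(precision=4,suppress=True)
s=robot.read_state();print(s['eef_pos'],s['width'],np.round(s['joints'],2))
p,R,sp=tgt(75,47,-.014,.01,.10);print(delta(p,R))
a,b=robot.camera('scene'),robot.camera('side')
E=np.array(s['eef_rot']);print('spat dir',E@S,'end',s['eef_pos']-.11*(E@S))
o=[]
for q,(x,y) in((a,(310,190)),(b,(80,170))): o.append(cv2.resize(q['color'][y:y+150,x:x+130],None,fx=3,fy=3,interpolation=cv2.INTER_CUBIC))
cv2.imwrite('pics/ins.png',np.hstack(o)[:,:,::-1])
E
```

```text
[0.5468 0.3927 0.2022] 0.01372060966005952 [ 0.47  0.66 -1.15  1.98 -0.06  0.28 -0.6 ]
(array([ 0.04, -0.01,  0.01]), array([-0.03, -0.  ,  0.06]))
spat dir [0.1005 0.3775 0.9205] end [0.5357 0.3512 0.101 ]
```

View pics/ins.png

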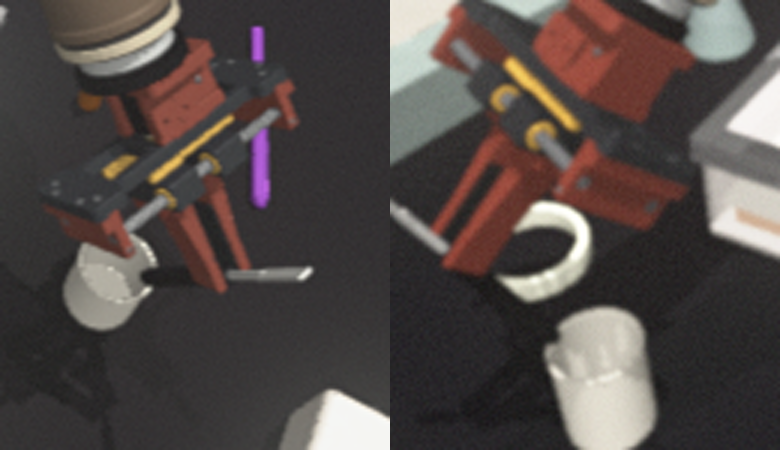

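```bash
python3 - <<'E'
from h import *
s=robot.read_state();E=np.array(s['eef_rot'])
a,b=robot.camera('scene'),robot.camera('side')
print('end seen',tri(a,(359,282),b,(135,283)))
for z,u in((.012,0),):
    p,R,sp=tgt(75,47,-.014,z,0);print(p); plan(p,R,10)
E
```

```text
end seen (array([0.53378086, 0.35243776, 0.10344657]), np.float64(0.00010765551983187829))
[0.53627818 0.35659112 0.11325506]
0 [-0.23  0.    0.08] [0. 0. 0.]
1 [-0.23  0.    0.08] [0. 0. 0.]
2 [-0.23  0.    0.08] [0. 0. 0.]
3 [-0.23  0.    0.08] [0. 0. 0.]
4 [-0.23  0.    0.08] [0. 0. 0.]
5 [-0.23  0.    0.08] [0. 0. 0.]
6 [-0.23  0.    0.08] [0. 0. 0.]
7 [-0.23  0.    0.08] [0. 0. 0.]
8 [-0.23  0.    0.08] [0. 0. 0.]
9 [-0.23  0.    0.08] [0. 0. 0.]
```

The end as seen agrees with the prediction within 3 mm. Inserting.

Call:
{"api": "carry_out", "payload": {"steps": [{"translation": [-0.23, 0, 0.08], "dr": [0, 0, 0]}, {"translation": [-0.23, 0, 0.08], "dr": [0, 0, 0]}, {"translation": [-0.23, 0, 0.08], "dr": [0, 0, 0]}, {"translation": [-0.23, 0, 0.08], "dr": [0, 0, 0]}, {"translation": [-0.23, 0, 0.08], "dr": [0, 0, 0]}]}}

```text
clock: 9.42
eef_pos: [0.5412, 0.373, 0.1559]
eef_rot: [[0.174, 0.967, 0.187], [0.661, -0.255, 0.706], [0.73, 0.001, -0.684]]
force: [0.3, -0.2, -0.6]
width: 0.0137
gripper_force: 25.0
```

Call:
{"api": "carry_out", "payload": {"steps": [{"translation": [-0.23, 0, 0.08], "dr": [0, 0, 0]}, {"translation": [-0.23, 0, 0.08], "dr": [0, 0, 0]}, {"translation": [-0.23, 0, 0.08], "dr": [0, 0, 0]}, {"translation": [-0.2, 0, 0.07], "dr": [0, 0, 0]}, {"translation": [0, 0, 0], "dr": [0, 0, 0]}]}}

```text
clock: 9.83
eef_pos: [0.537, 0.3578, 0.1204]
eef_rot: [[0.176, 0.967, 0.186], [0.661, -0.256, 0.706], [0.73, -0.001, -0.684]]
force: [-0.9, -0.1, -0.6]
width: 0.0137
gripper_force: 25.0
```

```bash
python3 - <<'E'
from h import *
s=robot.read_state();E=np.array(s['eef_rot'])
print(s['eef_pos'],s['joints'],s['force'],'end',s['eef_pos']-.11*(E@S))
print(delta(*tgt(75,47,-.014,.009,0)[:2]))
a,b=robot.camera('scene'),robot.camera('side')
for q in (a,b): print([ (r['confidence'],r['uv']) for r in robot.trace('beaker',q)[:2]])
o=[]
for q,(x,y) in((a,(310,190)),(b,(80,210))): o.append(cv2.resize(q['color'][y:y+150,x:x+130],None,fx=3,fy=3,interpolation=cv2.INTER_CUBIC))
cv2.imwrite('pics/ins2.png',np.hstack(o)[:,:,::-1])
E
```

```text
[0.53701431 0.35779355 0.120441  ] [ 4.94744348e-01  7.89327853e-01 -1.09627423e+00  2.07143905e+00
  1.37664523e-03  1.47215835e-01 -5.28496248e-01] [-0.87328712 -0.13683722 -0.55389466] end [0.52544834 0.316136   0.01929321]
(array([-0.21, -0.01,  0.15]), array([-0.04,  0.03,  0.01]))
[(0.93, [340.6, 288.5]), (0.36, [297.1, 310.9])]
[(0.71, [151.3, 299.5])]
```

View pics/ins2.png

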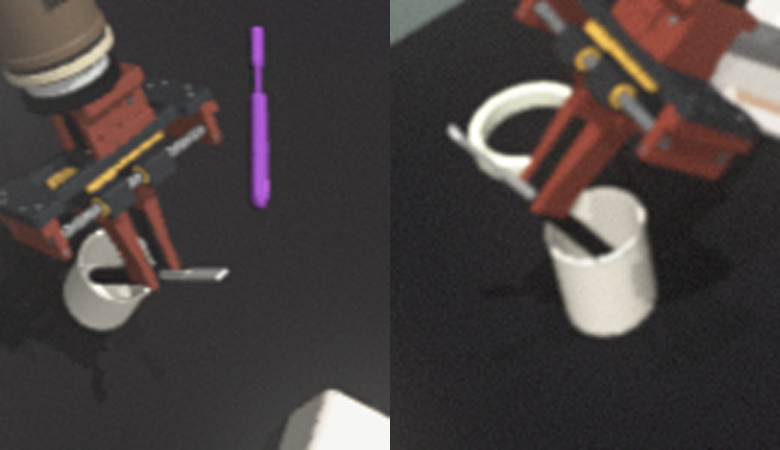

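Handle is inside the beaker, which is undisturbed (scene crop handle (95–150,273)). q6 is near its limit, so I'll ease the tilt by 2° for the last 10 mm.

```bash
python3 - <<'E'
from h import *
p,R,s=tgt(75,45,-.015,.010,0);print(p,s);plan(p,R,4)
E
```

```text
[0.53692719 0.35901324 0.1096934 ] [0.11281339 0.40729207 0.90630365]
0 [-0.06 -0.01  0.05] [ 0.   -0.1   0.01]
1 [-0.06 -0.01  0.06] [ 0.   -0.1   0.01]
2 [-0.06 -0.01  0.06] [ 0.   -0.1   0.01]
3 [-0.06 -0.01  0.06] [ 0.   -0.1   0.01]
```

Call:
{"api": "carry_out", "payload": {"steps": [{"translation": [-0.06, -0.01, 0.05], "dr": [0, -0.1, 0.01]}, {"translation": [-0.06, -0.01, 0.06], "dr": [0, -0.1, 0.01]}, {"translation": [-0.06, -0.01, 0.06], "dr": [0, -0.1, 0.01]}, {"translation": [-0.06, -0.01, 0.06], "dr": [0, -0.1, 0.01]}, {"translation": [0, 0, 0], "dr": [0, 0, 0]}]}}

```text
clock: 10.45
eef_pos: [0.5358, 0.3598, 0.1091]
eef_rot: [[0.183, 0.967, 0.18], [0.685, -0.257, 0.682], [0.706, -0.001, -0.709]]
force: [-1.1, -0.5, -0.9]
width: 0.0138
gripper_force: 25.0
```

```bash
python3 - <<'E'
from h import *
s=robot.read_state();E=np.array(s['eef_rot'])
print(s['eef_pos'],s['joints'],s['force'],'end',s['eef_pos']-.11*(E@S),E@S)
E
```

```text
[0.5357829  0.35979537 0.10908263] [ 0.44465734  0.76799452 -1.04886511  2.06663507 -0.00218627  0.14832512
 -0.54671678] [-1.10883644 -0.49034734 -0.94566741] end [0.52331593 0.31477387 0.00949528] [0.1133361  0.40928632 0.90533951]
```

Call:
{"api": "carry_out", "payload": {"steps": [{"translation": [0, 0, 0], "dr": [0, 0, 0]}, {"translation": [0, 0, 0], "dr": [0, 0, 0]}, {"translation": [0, 0, 0], "dr": [0, 0, 0]}, {"translation": [0, 0, 0], "dr": [0, 0, 0]}, {"translation": [0, 0, 0], "dr": [0, 0, 0]}], "gripper": 0.35}}

```text
clock: 10.87
eef_pos: [0.5362, 0.3593, 0.1093]
eef_rot: [[0.183, 0.966, 0.181], [0.684, -0.258, 0.683], [0.706, -0.001, -0.708]]
force: [0.9, 0.2, -0.6]
width: 0.0436
gripper_force: 0.0
```

Call:
{"api": "carry_out", "payload": {"steps": [{"translation": [0, 0, -0.2], "dr": [0, 0, 0]}, {"translation": [0, 0, -0.4], "dr": [0, 0, 0]}, {"translation": [0, 0, -0.6], "dr": [0, 0, 0]}, {"translation": [0, 0, -0.8], "dr": [0, 0, 0]}, {"translation": [0, 0, -0.8], "dr": [0, 0, 0]}]}}

```text
clock: 11.28
eef_pos: [0.5148, 0.2823, 0.1894]
eef_rot: [[0.183, 0.967, 0.179], [0.684, -0.256, 0.683], [0.706, -0.002, -0.708]]
force: [0.4, 0.2, 1.4]
width: 0.0571
gripper_force: 0.0
```

```bash
python3 - <<'E'
from h import *
np.set_printoptions(precision=4,suppress=True)
s=robot.read_state()
print(s['eef_pos'],s['joints'],s['force'],s['width'])
a,b=robot.camera('scene'),robot.camera('side')
o=[]
for q,(x,y) in((a,(310,190)),(b,(80,210))): o.append(cv2.resize(q['color'][y:y+150,x:x+130],None,fx=3,fy=3,interpolation=cv2.INTER_CUBIC))
cv2.imwrite('pics/rel.png',np.hstack(o)[:,:,::-1])
# bar: y_lid heading 99.46; gripper y along lid x (9.46)
R=downR(9.46); print(delta([.521,.0146,.25],R))
plan([.521,.0146,.25],R,15)
E
```

```text
[0.5148 0.2823 0.1894] [ 0.7756  0.6744 -1.2798  2.0893 -0.0394  0.3633 -0.4983] [0.4278 0.2286 1.44  ] 0.057130299737309855
(array([-3.45,  1.81, -5.53]), array([ 1.96, -8.84, -4.69]))
0 [-0.23  0.12 -0.37] [ 0.13 -0.59 -0.31]
1 [-0.25  0.11 -0.36] [ 0.13 -0.59 -0.31]
2 [-0.27  0.1  -0.35] [ 0.13 -0.59 -0.31]
3 [-0.29  0.09 -0.33] [ 0.13 -0.59 -0.31]
4 [-0.31  0.08 -0.32] [ 0.13 -0.59 -0.31]
5 [-0.33  0.06 -0.3 ] [ 0.13 -0.59 -0.31]
6 [-0.35  0.05 -0.29] [ 0.13 -0.59 -0.31]
7 [-0.36  0.04 -0.27] [ 0.13 -0.59 -0.31]
8 [-0.38  0.02 -0.25] [ 0.13 -0.59 -0.31]
9 [-0.39  0.01 -0.23] [ 0.13 -0.59 -0.31]
10 [-0.4   0.   -0.21] [ 0.13 -0.59 -0.31]
11 [-0.41 -0.01 -0.19] [ 0.13 -0.59 -0.31]
12 [-0.42 -0.03 -0.17] [ 0.13 -0.59 -0.31]
13 [-0.43 -0.04 -0.14] [ 0.13 -0.59 -0.31]
14 [-0.43 -0.05 -0.12] [ 0.13 -0.59 -0.31]
```

View pics/rel.png

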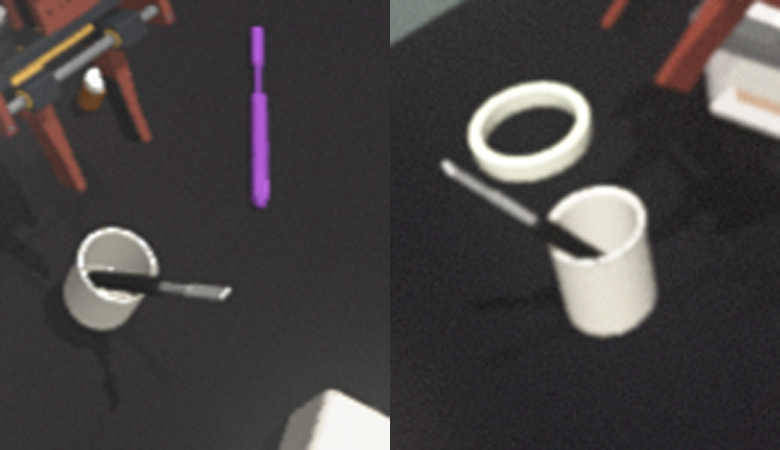

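The spatula stands in the upright beaker, blade up, leaning on the rim and released. Moving to above the bar.

Call:
{"api": "carry_out", "payload": {"steps": [{"translation": [-0.23, 0.12, -0.37], "dr": [0.13, -0.59, -0.31]}, {"translation": [-0.25, 0.11, -0.36], "dr": [0.13, -0.59, -0.31]}, {"translation": [-0.27, 0.1, -0.35], "dr": [0.13, -0.59, -0.31]}, {"translation": [-0.29, 0.09, -0.33], "dr": [0.13, -0.59, -0.31]}, {"translation": [-0.31, 0.08, -0.32], "dr": [0.13, -0.59, -0.31]}]}}

```text
clock: 11.8
eef_pos: [0.5175, 0.1942, 0.2089]
eef_rot: [[0.084, 0.992, 0.089], [0.864, -0.117, 0.491], [0.497, 0.036, -0.867]]
force: [0.2, -0.2, -0.7]
width: 0.0572
gripper_force: 0.0
```

Call:
{"api": "carry_out", "payload": {"steps": [{"translation": [-0.33, 0.06, -0.3], "dr": [0.13, -0.59, -0.31]}, {"translation": [-0.35, 0.05, -0.29], "dr": [0.13, -0.59, -0.31]}, {"translation": [-0.36, 0.04, -0.27], "dr": [0.13, -0.59, -0.31]}, {"translation": [-0.38, 0.02, -0.25], "dr": [0.13, -0.59, -0.31]}, {"translation": [-0.39, 0.01, -0.23], "dr": [0.13, -0.59, -0.31]}]}}

```text
clock: 12.22
eef_pos: [0.5187, 0.1059, 0.2288]
eef_rot: [[-0.037, 0.999, 0.026], [0.966, 0.029, 0.256], [0.255, 0.035, -0.966]]
force: [0.3, 0.1, 0.2]
width: 0.0571
gripper_force: 0.0
```

Call:
{"api": "carry_out", "payload": {"steps": [{"translation": [-0.4, 0, -0.21], "dr": [0.13, -0.59, -0.31]}, {"translation": [-0.41, -0.01, -0.19], "dr": [0.13, -0.59, -0.31]}, {"translation": [-0.42, -0.03, -0.17], "dr": [0.13, -0.59, -0.31]}, {"translation": [-0.43, -0.04, -0.14], "dr": [0.13, -0.59, -0.31]}, {"translation": [-0.43, -0.05, -0.12], "dr": [0.13, -0.59, -0.31]}]}}

```text
clock: 12.63
eef_pos: [0.5207, 0.0179, 0.2485]
eef_rot: [[-0.17, 0.985, -0.003], [0.985, 0.17, -0.003], [-0.002, -0.004, -1.0]]
force: [0.4, 0.4, 0.6]
width: 0.0572
gripper_force: 0.0
```

```bash
python3 - <<'E'
from h import *
np.set_printoptions(precision=4,suppress=True)
a,b=robot.camera('scene'),robot.camera('side')
t,e=tri(a,(386.7,287.3),b,(98.7,264.3));print('tip',t,e,'lean',np.degrees(np.arccos((t[2]-.005)/.2)))
s=robot.read_state();p=robot.camera('wrist');save(p,'w3.png')
print(s['eef_pos'],s['width'])
for r in robot.trace('lid',p)[:1]:
    m=np.argwhere(r['pixels'])[:,::-1].astype(float); w=np.array([wonz(p,s,u,.106)[:2] for u in m[::3]])
    print(r['confidence'],cv2.minAreaRect((w*1000).astype(np.float32)))
R=downR(9.46); plan([.521,.0146,.13],R,10)
E
```

```text
tip [0.5466 0.4017 0.189 ] 0.0016801108308818285 lean 23.094279223109847
[0.521  0.0181 0.2487] 0.056680079593882986
0.95 ((519.9146118164062, 14.7734375), (211.91275024414062, 261.476806640625), 9.362313270568848)
0 [-0.01  0.    0.3 ] [0. 0. 0.]
1 [-0.01  0.    0.3 ] [0. 0. 0.]
2 [-0.01  0.    0.3 ] [0. 0. 0.]
3 [-0.01  0.    0.3 ] [0. 0. 0.]
4 [-0.01  0.    0.3 ] [0. 0. 0.]
5 [-0.01  0.    0.3 ] [0. 0. 0.]
6 [-0.01  0.    0.3 ] [0. 0. 0.]
7 [-0.01  0.    0.3 ] [0. 0. 0.]
8 [-0.01  0.    0.3 ] [0. 0. 0.]
9 [-0.01  0.    0.3 ] [0. 0. 0.]
```

View pics/w3.png

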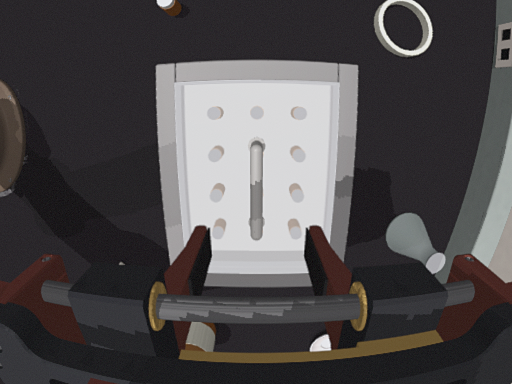

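The bar (column 256, rows 145–238) is centred between the fingers, and the spatula leans about 23°. Lowering and gripping.

Call:
{"api": "carry_out", "payload": {"steps": [{"translation": [-0.02, 0, 0.6], "dr": [0, 0, 0]}, {"translation": [-0.02, 0, 0.7], "dr": [0, 0, 0]}, {"translation": [-0.02, 0, 0.7], "dr": [0, 0, 0]}, {"translation": [-0.02, 0, 0.6], "dr": [0, 0, 0]}, {"translation": [0, 0, 0.4], "dr": [0, 0, 0]}]}}

```text
clock: 13.25
eef_pos: [0.5193, 0.0155, 0.1256]
eef_rot: [[-0.167, 0.986, -0.006], [0.986, 0.167, 0.002], [0.003, -0.006, -1.0]]
force: [-0.3, 0.1, 0.5]
width: 0.0573
gripper_force: 0.0
```

Call:
{"api": "carry_out", "payload": {"steps": [{"translation": [0, 0, 0.15], "dr": [0, 0, 0]}, {"translation": [0, 0, 0.04], "dr": [0, 0, 0]}, {"translation": [0, 0, 0], "dr": [0, 0, 0]}, {"translation": [0, 0, 0], "dr": [0, 0, 0]}, {"translation": [0, 0, 0], "dr": [0, 0, 0]}]}}

```text
clock: 13.67
eef_pos: [0.5214, 0.0153, 0.1219]
eef_rot: [[-0.168, 0.986, -0.002], [0.986, 0.168, 0.0], [0.001, -0.002, -1.0]]
force: [-0.4, 0.8, -0.5]
width: 0.0568
gripper_force: 0.0
```

Call:
{"api": "carry_out", "payload": {"steps": [{"translation": [0, 0, 0], "dr": [0, 0, 0]}, {"translation": [0, 0, 0], "dr": [0, 0, 0]}, {"translation": [0, 0, 0], "dr": [0, 0, 0]}, {"translation": [0, 0, 0], "dr": [0, 0, 0]}, {"translation": [0, 0, 0], "dr": [0, 0, 0]}], "gripper": 1, "squeeze": 55}}

```text
clock: 14.08
eef_pos: [0.5208, 0.015, 0.1209]
eef_rot: [[-0.168, 0.986, -0.003], [0.986, 0.168, -0.0], [0.001, -0.003, -1.0]]
force: [0.1, 0.8, -0.2]
width: 0.0272
gripper_force: 0.0
```

Call:
{"api": "carry_out", "payload": {"steps": [{"translation": [0, 0, 0], "dr": [0, 0, 0]}, {"translation": [0, 0, 0], "dr": [0, 0, 0]}, {"translation": [0, 0, 0], "dr": [0, 0, 0]}, {"translation": [0, 0, 0], "dr": [0, 0, 0]}, {"translation": [0, 0, 0], "dr": [0, 0, 0]}]}}

```text
clock: 14.5
eef_pos: [0.5205, 0.015, 0.1208]
eef_rot: [[-0.168, 0.986, -0.004], [0.986, 0.168, -0.0], [0.001, -0.004, -1.0]]
force: [-2.5, -0.7, 0.6]
width: 0.0102
gripper_force: 55.0
```

Call:
{"api": "carry_out", "payload": {"steps": [{"translation": [0, 0, -0.02], "dr": [0, 0, 0]}, {"translation": [0, 0, -0.02], "dr": [0, 0, 0]}, {"translation": [0, 0, -0.02], "dr": [0, 0, 0]}, {"translation": [0, 0, -0.02], "dr": [0, 0, 0]}, {"translation": [0, 0, -0.02], "dr": [0, 0, 0]}]}}

```text
clock: 14.92
eef_pos: [0.52, 0.0147, 0.124]
eef_rot: [[-0.168, 0.986, -0.005], [0.986, 0.168, 0.0], [0.001, -0.005, -1.0]]
force: [1.6, -0.3, -15.8]
width: 0.011
gripper_force: 55.0
```

Call:
{"api": "carry_out", "payload": {"steps": [{"translation": [0, 0, -0.02], "dr": [0, 0, 0]}, {"translation": [0, 0, -0.02], "dr": [0, 0, 0]}, {"translation": [0, 0, -0.02], "dr": [0, 0, 0]}, {"translation": [0, 0, -0.02], "dr": [0, 0, 0]}, {"translation": [0, 0, 0], "dr": [0, 0, 0]}]}}

```text
clock: 15.33
eef_pos: [0.5214, 0.0156, 0.129]
eef_rot: [[-0.168, 0.986, -0.002], [0.986, 0.168, 0.001], [0.001, -0.002, -1.0]]
force: [-0.6, -0.9, -2.7]
width: 0.0106
gripper_force: 55.0
```

It broke free gently: the force peaked near 16 N and is now about the lid's weight. Raising 17 mm more.

Call:
{"api": "carry_out", "payload": {"steps": [{"translation": [0, 0, -0.08], "dr": [0, 0, 0]}, {"translation": [0, 0, -0.12], "dr": [0, 0, 0]}, {"translation": [0, 0, -0.12], "dr": [0, 0, 0]}, {"translation": [0, 0, -0.08], "dr": [0, 0, 0]}, {"translation": [0, 0, -0.02], "dr": [0, 0, 0]}]}}

```text
clock: 15.75
eef_pos: [0.5215, 0.0151, 0.1459]
eef_rot: [[-0.168, 0.986, -0.002], [0.986, 0.168, -0.0], [0.0, -0.002, -1.0]]
force: [0.3, -0.0, -4.4]
width: 0.0112
gripper_force: 55.0
```

Call:
{"api": "carry_out", "payload": {"steps": [{"translation": [0, 0, 0], "dr": [0, 0, 0]}, {"translation": [0, 0, 0], "dr": [0, 0, 0]}, {"translation": [0, 0, 0], "dr": [0, 0, 0]}, {"translation": [0, 0, 0], "dr": [0, 0, 0]}, {"translation": [0, 0, 0], "dr": [0, 0, 0]}]}}

```text
clock: 16.17
eef_pos: [0.5207, 0.0151, 0.1446]
eef_rot: [[-0.168, 0.986, -0.004], [0.986, 0.168, 0.0], [0.001, -0.004, -1.0]]
force: [0.2, 0.4, -4.0]
width: 0.0103
gripper_force: 55.0
```

```bash
python3 - <<'E'
from h import *
s=robot.read_state();print(s['eef_pos'],s['force'],s['width'],s['gripper_force'],s['clock'])
a,b=robot.camera('scene'),robot.camera('side')
cv2.imwrite('pics/fin.png',np.hstack([cv2.resize(q['color'][y:y+220,x:x+220],(400,400)) for q,x,y in((a,180,130),(b,90,130))])[:,:,::-1])
E
```

```text
[0.52072429 0.01505148 0.14464306] [ 0.1727328   0.433706   -3.95970619] 0.010326415272814046 54.99886393547058 16.1667
```

View pics/fin.png

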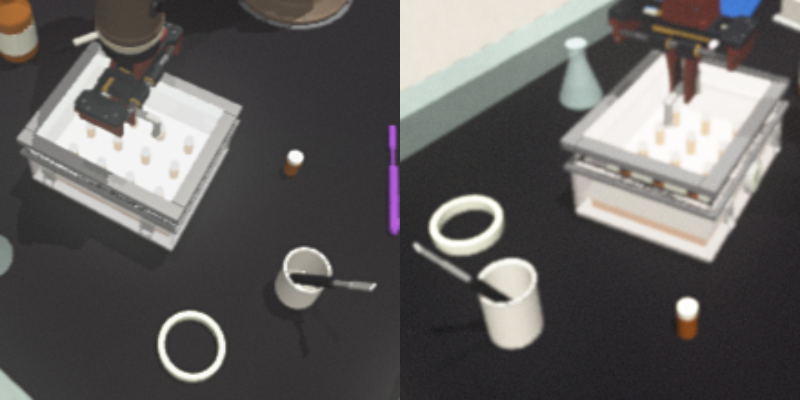

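The lid is level about 24 mm above the box with an even gap all round, and the spatula stands in the upright beaker. I've held it 0.4 s; one more held call, then hand in.

Call:
{"api": "carry_out", "payload": {"steps": [{"translation": [0, 0, 0], "dr": [0, 0, 0]}, {"translation": [0, 0, 0], "dr": [0, 0, 0]}, {"translation": [0, 0, 0], "dr": [0, 0, 0]}, {"translation": [0, 0, 0], "dr": [0, 0, 0]}, {"translation": [0, 0, 0], "dr": [0, 0, 0]}]}}

```text
clock: 16.68
eef_pos: [0.5208, 0.015, 0.1448]
eef_rot: [[-0.168, 0.986, -0.003], [0.986, 0.168, 0.0], [0.001, -0.003, -1.0]]
force: [-1.2, 0.5, -3.8]
width: 0.0106
gripper_force: 55.0
```

```bash
python3 -c "
from rig import robot
s=robot.read_state();print(s['eef_pos'],s['force'])
print(robot.hand_in())"
```

```text
[0.52082693 0.01500744 0.14482038] [-1.20062378  0.48845599 -3.75863435]
the job is handed in; nothing more can be done
None
```

I handed the job in at about 17 s, with no verdict returned: the spatula stands blade up in the upright beaker, released and leaning about 23°, and the gripper holds the lid level about 24 mm above the box.

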